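Dock the heated dish insert and hold it home on its contacts

ROBOT

A 6-joint arm with a two-finger parallel gripper is mounted at the origin on a cart in front of the work surface, level with it; the furniture and walls round the work are solid. World frame = base frame: x ahead of the robot, y to its left, z up, the work surface at z = 0. Lengths are in m, angles in rad, forces in N, time in s.
With the tool pointing down it reaches from about 0.25 to 0.775 m from the base axis. Payload 4 kg.
Tool frame: the origin (TCP) lies at the centre of the arm's flange, where the gripper is bolted on; the fingertips stand 199 mm ahead of it and the grasp point (between the pads) lies 180 mm ahead of it (robot.tcp_to_tips is the z of the fingertips in the tool frame, in m); z points along the fingers, y is the line along which they close (so a half turn about z gives the same grasp; the last joint's range is limited). The gripper opens to 94 mm and grips with 3 to 60 N. Pads are 16 mm wide; open, the fingers measure 119 mm over their backs; the gripper's body (75 mm by 177 mm) begins 78 mm behind the grasp point.
Start: joints at [-1.351, 0.087, 1.371, -0, 1.684, -0.103], TCP at [0.174, -0.522, 0.405] pointing down, gripper open.
Joint ranges: [-3.1, 3.1], [-0.76, 2.03], [0.27, 2.55], [-1.08, 4.22], [0.17, 2.65], [-2.57, 2.57]. Speed limits (rad/s): [2.79, 2.79, 3.14, 3.14, 3.14, 3.14].

INTERFACE

Orientations are given as [roll, pitch, yaw] about the fixed x, y, z axes, in that order (R = Rz(yaw) Ry(pitch) Rx(roll)).
In Python, from bench import robot gives the robot as it stands.
- The arm moves only by the tool play_rows, never from a script. Its arguments are lists of equal length, an entry for each row: "translation": the shift along the tool's x, y, z scaled (see below), a list of three; "twist": the turn, a rotation vector about the tool's x, y, z scaled (see below), a list of three; "gripper": the opening, from -1 (shut) to 1 (fully open). A call has 1 to 8 rows; each row shifts and turns the commanded pose from where the row before left it, along the tool's axes as they then stand; what a row does not reach is not made up. The controller multiplies each number of a shift by 0.04 m and each number of a turn by 0.1 rad. A row lasts 1/10 s, in which the tool goes at most 50 mm and 8.59 degrees, less where a joint would pass 70% of its speed; a pose out of reach is approached as far as the arm can. A call with a number of a shift or a turn outside -1 to 1 is refused whole. A call with a gripper value outside its range is refused whole. The fingers move at their own pace and stop on an object; the grip force is fixed at half the most. Time passes only in rows, so rows that do not move let the fingers close. It gives the time, the measured TCP pose, the force, the opening and the grip force at its end, in the units of the state.
- robot.get_obs(): the state, without advancing time (a new reading comes with each control period).
- robot.snapshot(name): name is "side" or "top"; returns the picture (384x512x3 uint8, red, green, blue); there is no depth.
- robot.camera_model(name): a dict with "camera_matrix" (3x3 intrinsics, pixels), "rvec" (rotation vector, rad) and "tvec" (3), from world to camera coordinates, as OpenCV has them. Camera axes: x right, y down, z forward; pixel columns grow to the right and rows downward; lengths in m; the calibration is good to about 2 mm. A picture is of the moment at which its call begins. camera_model takes no time and is no camera call.
- robot.close_job(): hands the job in; it is judged then, once.
Trained networks look in the newest picture that a camera, given by its name, has taken for a name from the list of things; names that differ only in an ending like _2 or _b are one class to them, and where a whole thing is asked for, a point or a joint stands for the part that bears it (a point fixed in the world has none). Each returns a list of dicts, best first, with "score" (0 to 1); they miss things now and then, are a little off and sometimes report something else, mostly with a low value. They report only what shows in the picture. A call takes as long as a camera call.
- robot.recognise(name, camera): "centre" ([x, y, z] in m, in world coordinates, good to about 4 mm: the middle of the surface that is visible of it).
- robot.spot_point(name, camera): "centre" ([x, y, z] in m, in world coordinates, good to about 4 mm: a listed point, or the origin of a listed thing).
The state is a dict: "time": time; "joint_positions": joint angles; "qvel": joint speeds; "joint_torque": joint torques, N m; "tool_pos": TCP position; "ee_rot": TCP orientation; "wrist_force": force on the tool from outside, world axes, zero at the start; "wrist_torque": the same for the moment, N m; "width": finger opening in m; "finger_force": force on a finger pad.
Only numpy, scipy, OpenCV 4.12 (cv2) and the standard library are available. Lean on these libraries where they do the work, as an engineer would, in place of code of your own. Each camera call takes 0.05 s, during which the arm holds its last target. There are 200 camera calls.

TASK

Pick up the heated insert with the round dish well (not the one with the block of six tube holes) and set it down flat in the open pocket of the docking frame, well up, with its contact tongue pointing at the frame's lip and still in front of it. Then push it in under the lip, feeling it press back the sprung contact pins, until it stops fully home. Finish while you are still holding it pressed home, because the pins push it out as soon as it is let go and a colleague will now tighten the clamp screws; leave everything else on the bench where it is.

Things in the scene. Friction and masses are not known exactly. Their poses are not given: they have to be found in the camera images.
- dish_insert: Heated dish insert, loose, 0.2 kg: aluminium plate, x -40 to +30 mm, 56 mm wide (y), 7 mm thick; on top a low round dish well (ring 42 mm across, 3 mm high, dark floor, at x = +4 mm) and an upright black grip; a black contact tongue on its +x edge. Starts lying flat, well up. Origin: underside, on the centre line; z up. Plate corners beside the tongue (x = +30 mm): its shoulders.
- dish_insert_grip (a point): Middle of the top of the grip, at x = -28 mm, 36 mm above the insert's underside; axes as the insert's. The grip is an upright bar 10 mm thick (x), 36 mm long (y), reaching 29 mm down to the plate: take it from above, fingers closing along x, tips at least 12 mm above the underside to clear the ring.
- dish_insert_tongue (a point): Middle of the tip of the contact tongue, at x = +42 mm, on the level of the insert's underside; axes as the insert's. The tongue is 36 mm wide, 5 mm thick and reaches 12 mm beyond the shoulders.
- tube_insert: A bystander: another insert with the same plate, tongue and grip, loose, but with a 12 mm high aluminium block with six tube holes in place of the round well. Origin and axes as for the dish insert. The two inserts may stand in either place.
- dock: Docking frame, fixed on the bench: grey base, x -66 to +58 mm, 96 mm wide; smooth dark pocket floor; two aluminium rails along x; cross block with the lip at the +x end. Origin: on the bench, under dock_seat; +x = direction of pushing in. Pocket between the rails: 60 mm wide, open at -x, floor 6 mm above the bench; rails 10 mm above the floor, inner upper 5 mm sloped 45 degrees. Clamp screw heads at the sides, to y = 58 mm.
- dock_seat (a point): Point on the pocket floor (6 mm above the bench) where the insert's origin is when the insert is fully home; axes as the docking frame's. With the insert's origin at x below -13 mm here, its tongue is clear in front of the lip.
- dock_lip (a point): Middle of the lower front edge of the lip, at x = +29 mm of the docking frame, 14.5 mm above the bench (8.5 above the pocket floor). The lip is 6 mm thick and roofs a slot 42 mm wide for the tongue. The cheeks either side of the slot, at x = +30 mm, are the hard stop for the insert's shoulders.
- dock_pins (a joint): Travel (m) of the two sprung contact pins under the lip: 0 = out, about 0.004 with an insert home, at most 0.006. Their tips stand at x = +38 mm of the docking frame, so the tongue meets them 4 mm before home. They push back along -x with about 4 N when touched and 8 N when the insert is home; then the stop is hard.
- culture_dish: A bystander: closed clear culture dish, 38 mm across, 13 mm high, loose. Origin: centre of its underside.
- timer1: A bystander: white bench timer, 62 x 62 x 19 mm, loose. Origin: centre of its underside.
- mouse1: A bystander: black computer mouse, 106 x 54 x 38 mm, loose. Origin: centre of its underside.
- oil: A bystander: white bottle with white cap, 48 mm across, 89 mm high, loose. Origin: centre of its underside.
- pvp: A bystander: white bottle with blue cap, 28 mm across, 56 mm high, loose. Origin: centre of its underside.

How it is judged:
On the way:
1. the dish insert lies flat in the pocket, well up, its tongue towards the lip and still in front of it (y of dish_insert in the frame of dock_seat between -0.004 and 0.004 m and z of dish_insert in the frame of dock_seat between -0.002 and 0.0025 m and angle between dish_insert's own z axis and vertical below 0.06 rad and angle between the x axis of dish_insert and the x axis of dock, either way round below 0.1 rad and x of dish_insert in the frame of dock_seat between -0.045 and -0.0125 m), for 0.2 s.
At the end, for the whole second after the job is handed in: The dish insert lies flat (0.06 rad, 2.5 mm) in the docking frame, well up, under the lip within 1.5 mm of its stop, the contact pins pressed back more than 2 mm, at rest and still held there by the fingers (over 2 N) (y of dish_insert in the frame of dock_seat between -0.004 and 0.004 m and z of dish_insert in the frame of dock_seat between -0.002 and 0.0025 m and angle between dish_insert's own z axis and vertical below 0.06 rad and angle between the x axis of dish_insert and the x axis of dock, either way round below 0.1 rad and x of dish_insert in the frame of dock_seat above -0.0015 m and value of joint dock_pins above 0.002 m and contact force between the fingers and dish_insert above 2 N and linear speed of dish_insert below 0.02 m/s); the arm keeps its last pose, push and grip.
It fails at once if the tube insert, the dish, the timer, the mouse or a bottle is moved more than 15 mm (distance of any of tube_insert, culture_dish, timer1, mouse1, oil, pvp from where it was at the start of the episode above 0.015 m).
It also fails if it takes over 40 s, if anything falls off the work surface, if the arm or the gripper's body presses on something with over 40 N, if the wrist force passes 120 N, or if a joint passes its speed limit or range.

## Working session

There is one attempt and no reset: what is moved stays moved. The work goes in short steps, Python scripts to look and compute and a tool call to move; the robot and the scene stay as the last step left them, time stands still between calls to the robot, and variables do not carry over. Pictures are saved under pics/ and viewed, at most 10 in all, crops included, and the job is handed in when it is done.

Besides the shell and the picture viewer there is one more tool, called after "Emit:" as a command line: name --argument value ..., lists and objects as JSON in quotes. play_rows: Moves the arm, as the interface text tells. Its arguments: {"type":"object","properties":{"translation":{"type":"array","items":{"type":"array","items":{"type":"number","minimum":-1,"maximum":1}}},"twist":{"type":"array","items":{"type":"array","items":{"type":"number","minimum":-1,"maximum":1}}},"gripper":{"type":"array","items":{"type":"number"}}},"required":["translation","twist","gripper"]}

```bash
mkdir -p pics
python3 - <<'E'
from bench import robot
import cv2,numpy as np
for c in("top","side"):
    im=robot.snapshot(c); cv2.imwrite(f"pics/{c}0.png",cv2.resize(im[:,:,::-1],(768,576)))
    for n in("dish_insert","dish_insert_grip","dish_insert_tongue","tube_insert","dock_seat","dock_lip","dock"):
        print(c,n,[(np.round(d["centre"],4).tolist(),round(d["score"],2)) for d in robot.spot_point(n,c)[:2]])
o=robot.get_obs();print(o["time"],o["tool_pos"],o["ee_rot"],o["width"])
E
```

```text
top dish_insert [([0.4284, -0.1573, -0.0014], 0.64), ([0.5062, 0.2249, 0.0038], 0.59)]
top dish_insert_grip [([0.4007, -0.1565, 0.032], 0.7)]
top dish_insert_tongue [([0.4705, -0.1522, -0.0011], 0.59)]
top tube_insert [([0.4147, -0.2808, 0.0009], 0.84)]
top dock_seat [([0.6084, -0.1749, 0.0041], 0.98), ([0.6823, -0.3355, 0.0031], 0.36)]
top dock_lip [([0.6301, -0.1765, 0.0146], 0.63)]
top dock [([0.6023, -0.1781, -0.0015], 0.98)]
side dish_insert [([0.4301, -0.1538, 0.0057], 0.62)]
side dish_insert_grip [([0.3968, -0.1596, 0.0368], 0.9)]
side dish_insert_tongue [([0.4702, -0.1524, -0.0001], 0.73)]
side tube_insert [([0.4108, -0.2813, 0.0033], 0.88)]
side dock_seat [([0.6058, -0.1767, 0.0066], 0.66)]
side dock_lip [([0.6319, -0.1755, 0.0137], 0.95)]
side dock [([0.6001, -0.1794, 0.0028], 0.96)]
0.8 [ 0.17448371 -0.52159457  0.40472772] [3.14143657e+00 3.52615059e-05 3.22814594e-01] 0.09424223269582431
```

View pics/top0.png

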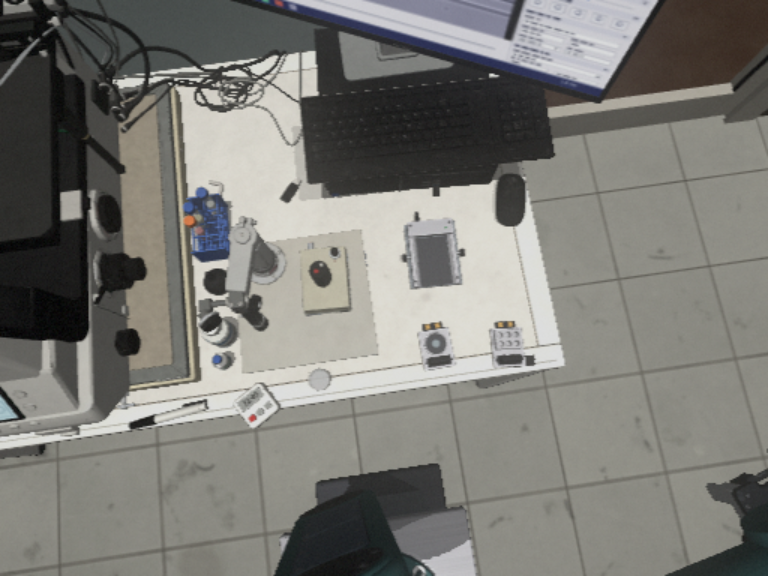

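View pics/side0.png

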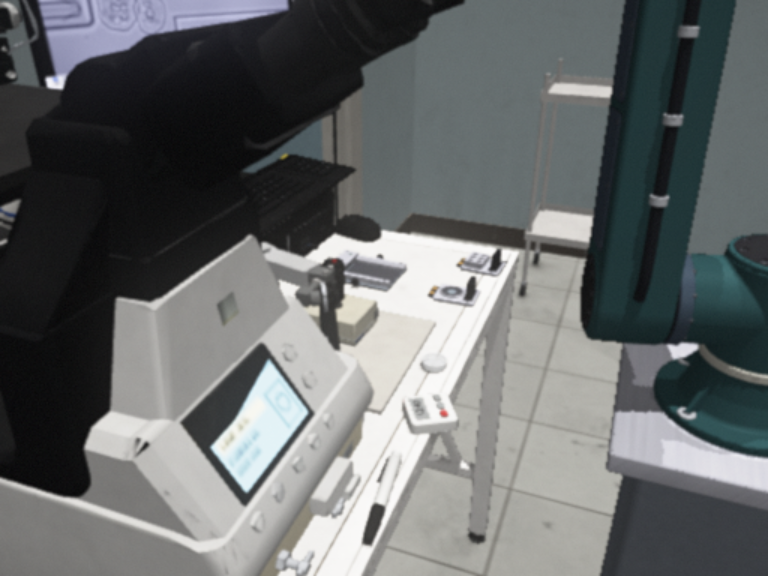

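```bash
cat > fit.py <<'E'
from bench import robot
import cv2,numpy as np
from scipy.optimize import differential_evolution
def rect(x0,x1,w,z): return [((x0,-w,z),(x1,-w,z)),((x1,-w,z),(x1,w,z)),((x1,w,z),(x0,w,z)),((x0,w,z),(x0,-w,z))]
INS=rect(-.04,.03,.028,.007)+rect(.03,.042,.018,.005)+rect(-.033,-.023,.018,.036)
a=np.linspace(0,2*np.pi,25); INS+=[((.004+.021*np.cos(p),.021*np.sin(p),.01),(.004+.021*np.cos(q),.021*np.sin(q),.01)) for p,q in zip(a[:-1],a[1:])]
DOCK=[((-.066,-.048,.006),(.058,-.048,.006)),((-.066,.048,.006),(.058,.048,.006)),((-.066,-.03,.006),(-.066,.03,.006)),((-.066,-.035,.016),(.03,-.035,.016)),((-.066,.035,.016),(.03,.035,.016)),((.029,-.03,.0205),(.029,.03,.0205)),((-.066,-.03,.008),(.029,-.03,.008)),((-.066,.03,.008),(.029,.03,.008)),((.058,-.048,.006),(.058,.048,.006))]
def proj(P,m): return cv2.projectPoints(np.float64(P),np.float64(m["rvec"]),np.float64(m["tvec"]),np.float64(m["camera_matrix"]),None)[0][:,0]
def segs(S,p):
    c,s=np.cos(p[2]),np.sin(p[2]);A=np.float64(S).reshape(-1,3).copy()
    A[:,:2]=A[:,:2]@np.array([[c,s],[-s,c]])+p[:2]; return A.reshape(-1,2,3)
def fit(im,m,S,p0,r=.012):
    g=cv2.resize(cv2.GaussianBlur(cv2.cvtColor(im,cv2.COLOR_RGB2GRAY),(0,0),.6),None,fx=4,fy=4,interpolation=cv2.INTER_CUBIC).astype(float)
    gx,gy=cv2.Sobel(g,6,1,0),cv2.Sobel(g,6,0,1)
    t=np.linspace(0.05,.95,15)[:,None]
    def cost(p):
        Q=segs(S,p);tot=0
        e=proj(Q.reshape(-1,3),m).reshape(-1,2,2)*4+1.5
        for u,v in e:
            d=v-u;L=np.hypot(*d);n=np.array([-d[1],d[0]])/L
            P=(u+t*d).astype(np.float32)
            X=cv2.remap(gx,P[:,:1],P[:,1:],1)*n[0]+cv2.remap(gy,P[:,:1],P[:,1:],1)*n[1]
            tot-=np.mean(np.minimum(np.abs(X),250))*L
        return tot
    R=differential_evolution(cost,[(p0[0]-r,p0[0]+r),(p0[1]-r,p0[1]+r),(p0[2]-.15,p0[2]+.15)],seed=1,maxiter=40,popsize=12)
    return R.x,R.fun
def draw(im,m,items,f,box):
    x,y,w,h=box;o=cv2.resize(im[y:y+h,x:x+w,::-1],None,fx=f,fy=f,interpolation=cv2.INTER_CUBIC);b=o.copy()
    for S,p in items:
        for u,v in proj(segs(S,p).reshape(-1,3),m).reshape(-1,2,2):
            q=lambda k:tuple(int(z) for z in ((k-[x,y]+.5)*f))
            cv2.line(b,q(u),q(v),(0,0,255),1)
    return np.hstack([o,b])
E
python3 - <<'E'
from fit import *
im=robot.snapshot("top");m=robot.camera_model("top")
i,fi=fit(im,m,INS,(.4293,-.155,.08));d,fd=fit(im,m,DOCK,(.603,-.178,.05))
print(i,fi,d,fd)
cv2.imwrite("pics/fit.png",draw(im,m,[(INS,i),(DOCK,d)],5,(255,140,75,110)))
E
```

```text
[ 0.43034263 -0.15161418 -0.02165225] -52063.715996145685 [ 0.60476948 -0.17627887 -0.04617817] -70551.5461838959
```

View pics/fit.png

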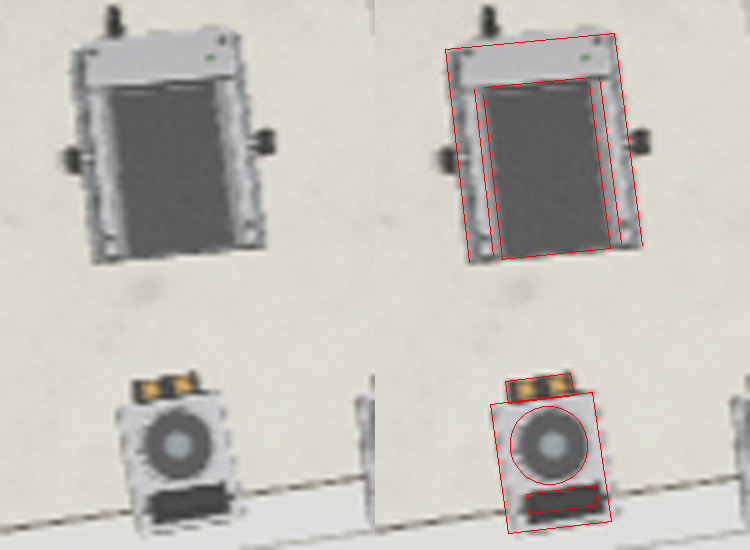

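Run:
```python
from fit import *
im=robot.snapshot("side");m=robot.camera_model("side")
i,fi=fit(im,m,INS,(.4293,-.154,-.02));d,fd=fit(im,m,DOCK,(.604,-.177,-.04))
print(i,fi,d,fd, proj([(.43,-.154,0),(.6,-.177,0)],m))
a=draw(im,m,[(INS,i),(DOCK,d)],5,(215,160,75,50))
im=robot.snapshot("top");m=robot.camera_model("top")
best=[fit(im,m,INS[:7]+INS[12:],(.4293,-.1535,-.02),.008)[0]];print(best)
b=draw(im,m,[(INS,(.430,-.1535,-.015)),(DOCK,d)],5,(255,140,75,110))[:,375:]
c=draw(im,m,[(INS,i),(DOCK,d)],5,(255,140,75,110))[:,375:]
a=np.vstack([a,np.zeros((300,750,3),np.uint8)])
cv2.imwrite("pics/fit2.png",np.vstack([a[:250]]));cv2.imwrite("pics/fit3.png",np.hstack([b,c]))
for n in("dish_insert_grip","dish_insert_tongue","dock_seat","dock_lip","dish_insert"):
  for c in("top","side"):
    print(n,c,[np.round(d["centre"],4).tolist() for d in robot.spot_point(n,c)[:1]])
```

```text
[ 0.42824291 -0.14986773  0.04634503] -43081.201891596014 [ 0.60157749 -0.1650712  -0.03981563] -56035.66811714509 [[302.13344639 196.88246587]
 [243.79689376 182.11559012]]
[array([ 0.42991653, -0.15154918, -0.02378819])]
dish_insert_grip top []
dish_insert_grip side [[0.3969, -0.1546, 0.0365]]
dish_insert_tongue top [[0.4709, -0.1491, -0.0025]]
dish_insert_tongue side [[0.4691, -0.1548, 0.0012]]
dock_seat top [[0.6023, -0.1749, 0.0056]]
dock_seat side [[0.6049, -0.1772, 0.0067]]
dock_lip top [[0.6333, -0.1752, 0.0151]]
dock_lip side [[0.6823, -0.3407, 0.004]]
dish_insert top [[0.4311, -0.1568, -0.0009]]
dish_insert side [[0.425, -0.154, 0.0054]]
```

View pics/fit2.png

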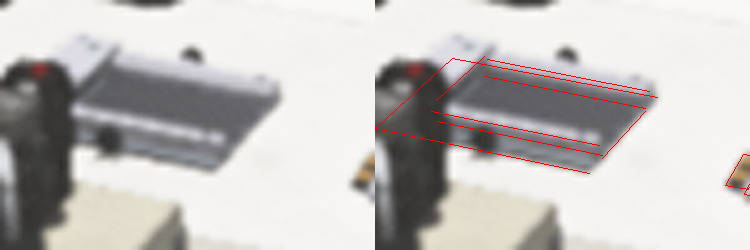

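View pics/fit3.png

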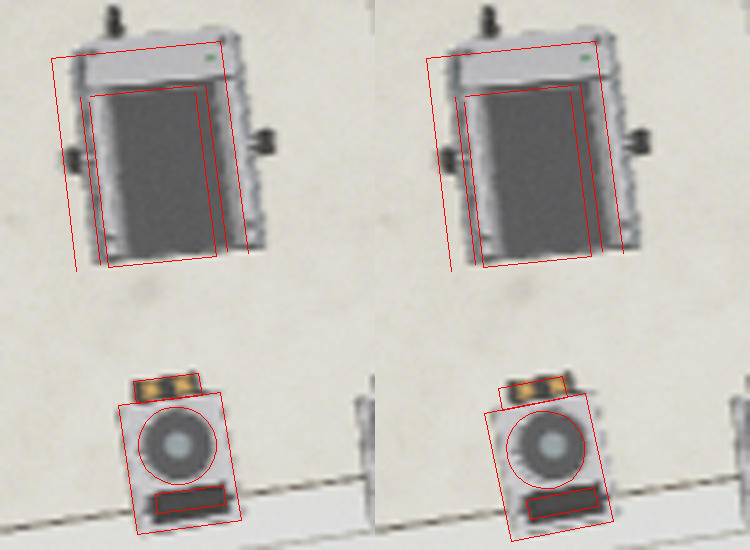

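```bash
cat > plan.py <<'E'
import sys,numpy as np
from scipy.spatial.transform import Rotation as Ro
from bench import robot
def plan(tgt,yaw,n,start=None):
    o=robot.get_obs(); p=np.array(o["tool_pos"]);R=Ro.from_euler("xyz",o["ee_rot"])
    T=[];W=[];Rt=Ro.from_euler("xyz",[np.pi,0,yaw])
    for k in range(n):
        t=np.round(R.inv().apply((np.array(tgt)-p)/(n-k))/.04,2)
        w=np.round((R.inv()*Rt).as_rotvec()/(n-k)/.1,2)
        T.append((t+0.).tolist());W.append((w+0.).tolist());p=p+R.apply(t*.04);R=R*Ro.from_rotvec(w*.1)
    for i in range(0,n,8): print(T[i:i+8],"\n",W[i:i+8])
if __name__=="__main__":
    a=list(map(float,sys.argv[1:]));plan(a[:3],a[3],int(a[4]))
E
python3 plan.py .402 -.153 .28 1.556 16
```

```text
[[0.52, -0.43, 0.19], [0.55, -0.39, 0.2], [0.58, -0.35, 0.19], [0.61, -0.3, 0.2], [0.63, -0.26, 0.19], [0.64, -0.21, 0.2], [0.66, -0.16, 0.19], [0.67, -0.1, 0.2]] 
 [[0.0, 0.0, -0.77], [0.0, 0.0, -0.77], [0.0, 0.0, -0.77], [0.0, 0.0, -0.77], [0.0, 0.0, -0.77], [0.0, 0.0, -0.77], [0.0, 0.0, -0.77], [0.0, 0.0, -0.77]]
[[0.67, -0.05, 0.19], [0.68, 0.0, 0.2], [0.67, 0.05, 0.19], [0.67, 0.1, 0.2], [0.66, 0.15, 0.19], [0.65, 0.2, 0.2], [0.63, 0.26, 0.19], [0.6, 0.3, 0.2]] 
 [[0.0, 0.0, -0.77], [0.0, 0.0, -0.77], [0.0, 0.0, -0.77], [0.0, 0.0, -0.77], [0.0, 0.0, -0.77], [0.0, 0.0, -0.77], [0.0, 0.0, -0.78], [0.0, 0.0, -0.77]]
```

Emit:
play_rows --translation '[[0.52, -0.43, 0.19], [0.55, -0.39, 0.2], [0.58, -0.35, 0.19], [0.61, -0.3, 0.2], [0.63, -0.26, 0.19], [0.64, -0.21, 0.2], [0.66, -0.16, 0.19], [0.67, -0.1, 0.2]]' --twist '[[0, 0, -0.77], [0, 0, -0.77], [0, 0, -0.77], [0, 0, -0.77], [0, 0, -0.77], [0, 0, -0.77], [0, 0, -0.77], [0, 0, -0.77]]' --gripper '[1, 1, 1, 1, 1, 1, 1, 1]'

```text
time: 2.25
tool_pos: [0.2887, -0.3362, 0.3422]
ee_rot: [3.141, 0.0, 0.942]
wrist_force: [0.7, 0.3, 0.4]
width: 0.0939
finger_force: 0.0
```

Emit:
play_rows --translation '[[0.67, -0.05, 0.19], [0.68, 0.0, 0.2], [0.67, 0.05, 0.19], [0.67, 0.1, 0.2], [0.66, 0.15, 0.19], [0.65, 0.2, 0.2], [0.63, 0.26, 0.19], [0.6, 0.3, 0.2]]' --twist '[[0, 0, -0.77], [0, 0, -0.77], [0, 0, -0.77], [0, 0, -0.77], [0, 0, -0.77], [0, 0, -0.77], [0, 0, -0.78], [0, 0, -0.77]]' --gripper '[1, 1, 1, 1, 1, 1, 1, 1]'

```text
time: 3.05
tool_pos: [0.4025, -0.152, 0.2799]
ee_rot: [3.141, 0.0, 1.559]
wrist_force: [0.4, -0.5, -0.4]
width: 0.0939
finger_force: 0.0
```

Emit:
play_rows --translation '[[0, 0, 0], [0, 0, 0]]' --twist '[[0, 0, 0], [0, 0, 0]]' --gripper '[1, 1]'

```text
time: 3.25
tool_pos: [0.402, -0.153, 0.2799]
ee_rot: [-3.141, 0.001, 1.556]
wrist_force: [-0.3, -0.1, -0.1]
width: 0.094
finger_force: 0.0
```

```bash
python3 plan.py .402 -.153 .214 1.556 4
```

```text
[[0.0, 0.0, 0.41], [0.0, 0.0, 0.41], [0.0, 0.0, 0.41], [0.0, 0.0, 0.42]] 
 [[0.0, 0.0, 0.0], [0.0, 0.0, 0.0], [0.0, 0.0, 0.0], [-0.01, 0.01, 0.0]]
```

Emit:
play_rows --translation '[[0, 0, 0.4], [0, 0, 0.4], [0, 0, 0.4], [0, 0, 0.3], [0, 0, 0.15], [0, 0, 0]]' --twist '[[0, 0, 0], [0, 0, 0], [0, 0, 0], [0, 0, 0], [0, 0, 0], [0, 0, 0]]' --gripper '[1, 1, 1, 1, 1, 1]'

```text
time: 3.85
tool_pos: [0.4016, -0.1535, 0.2133]
ee_rot: [-3.14, -0.0, 1.555]
wrist_force: [-0.2, 0.4, 0.3]
width: 0.0938
finger_force: 0.0
```

Emit:
play_rows --translation '[[0, 0, 0], [0, 0, 0], [0, 0, 0], [0, 0, 0], [0, 0, 0], [0, 0, 0], [0, 0, 0], [0, 0, 0]]' --twist '[[0, 0, 0], [0, 0, 0], [0, 0, 0], [0, 0, 0], [0, 0, 0], [0, 0, 0], [0, 0, 0], [0, 0, 0]]' --gripper '[-1, -1, -1, -1, -1, -1, -1, -1]'

```text
time: 4.65
tool_pos: [0.402, -0.153, 0.2139]
ee_rot: [-3.142, 0.0, 1.556]
wrist_force: [-0.0, -0.3, -0.7]
width: 0.0334
finger_force: 0.0
```

Emit:
play_rows --translation '[[0, 0, 0], [0, 0, 0], [0, 0, 0], [0, 0, 0], [0, 0, 0], [0, 0, 0]]' --twist '[[0, 0, 0], [0, 0, 0], [0, 0, 0], [0, 0, 0], [0, 0, 0], [0, 0, 0]]' --gripper '[-1, -1, -1, -1, -1, -1]'

```text
time: 5.25
tool_pos: [0.4019, -0.1531, 0.2138]
ee_rot: [-3.141, -0.0, 1.556]
wrist_force: [-0.9, -0.4, 0.4]
width: 0.0098
finger_force: 29.9
```

Emit:
play_rows --translation '[[0, 0, -0.2], [0, 0, -0.4], [0, 0, -0.4], [0, 0, 0], [0, 0, 0]]' --twist '[[0, 0, 0], [0, 0, 0], [0, 0, 0], [0, 0, 0], [0, 0, 0]]' --gripper '[-1, -1, -1, -1, -1]'

```text
time: 5.75
tool_pos: [0.402, -0.153, 0.2539]
ee_rot: [3.141, 0.0, 1.556]
wrist_force: [-1.2, -0.1, -2.8]
width: 0.0093
finger_force: 29.9
```

Run:
```python
from fit import *
im=robot.snapshot("top");m=robot.camera_model("top")
s=robot.snapshot("side");ms=robot.camera_model("side")
h=robot.get_obs()["tool_pos"];print(h)
z=h[2]-.2139
up=[tuple((x,y,w+z) for x,y,w in e) for e in INS]
a=draw(im,m,[(up,(h[0]+.028,-.1535,-.015)),(DOCK,(.6048,-.1763,-.046))],4,(255,140,75,110))
b=draw(s,ms,[(up,(h[0]+.028,-.1535,-.015)),(DOCK,(.6048,-.1763,-.046))],4,(215,150,100,65))[:,:]
cv2.imwrite("pics/lift.png",cv2.resize(a,(600,440)));cv2.imwrite("pics/lifts.png",b)
```

```text
[ 0.40163238 -0.15285368  0.25289355]
```

View pics/lift.png

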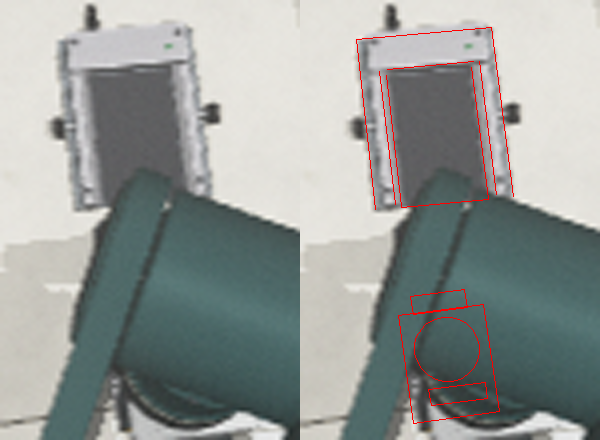

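View pics/lifts.png

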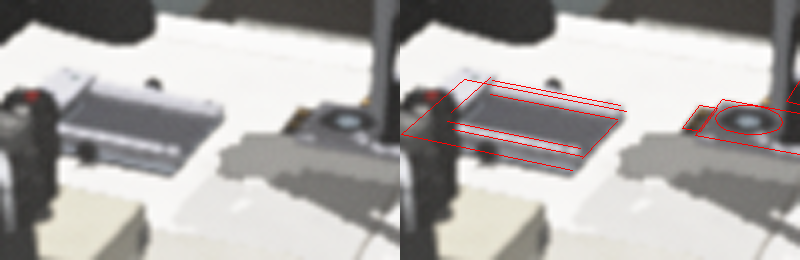

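```bash
python3 plan.py .5519 -.1739 .2539 1.525 8
```

```text
[[-0.06, 0.47, 0.0], [-0.06, 0.47, 0.0], [-0.05, 0.47, -0.01], [-0.05, 0.47, 0.0], [-0.05, 0.47, -0.01], [-0.05, 0.47, 0.0], [-0.05, 0.48, -0.01], [-0.05, 0.47, 0.0]] 
 [[0.0, 0.0, 0.04], [0.0, 0.0, 0.04], [0.0, 0.0, 0.04], [0.0, 0.0, 0.04], [0.0, 0.0, 0.04], [-0.01, 0.0, 0.04], [0.0, 0.0, 0.03], [-0.01, -0.01, 0.04]]
```

Emit:
play_rows --translation '[[-0.06, 0.47, 0], [-0.06, 0.47, 0], [-0.06, 0.47, 0], [-0.05, 0.47, 0], [-0.05, 0.47, 0], [-0.05, 0.47, 0], [-0.05, 0.47, 0], [-0.05, 0.47, 0]]' --twist '[[0, 0, 0.04], [0, 0, 0.04], [0, 0, 0.04], [0, 0, 0.04], [0, 0, 0.04], [0, 0, 0.04], [0, 0, 0.04], [0, 0, 0.03]]' --gripper '[-1, -1, -1, -1, -1, -1, -1, -1]'

```text
time: 6.65
tool_pos: [0.5523, -0.1746, 0.2522]
ee_rot: [-3.139, -0.001, 1.525]
wrist_force: [0.4, -0.1, -1.8]
width: 0.0097
finger_force: 29.9
```

Emit:
play_rows --translation '[[0, 0, 0], [0, 0, 0], [0, 0, 0.25], [0, 0, 0.1], [0, 0, 0]]' --twist '[[0, 0, 0], [0, 0, 0], [0, 0, 0], [0, 0, 0], [0, 0, 0]]' --gripper '[-1, -1, -1, -1, -1]'

```text
time: 7.15
tool_pos: [0.5508, -0.1744, 0.2383]
ee_rot: [-3.139, -0.001, 1.525]
wrist_force: [0.6, 0.3, -1.5]
width: 0.0095
finger_force: 29.9
```

Run:
```python
from fit import *
s=robot.snapshot("side");ms=robot.camera_model("side");im=robot.snapshot("top");m=robot.camera_model("top")
o=robot.get_obs();h=o["tool_pos"];print(h,o["ee_rot"])
z=h[2]-.2139
up=[tuple((x,y,w+z) for x,y,w in e) for e in INS]
p=(h[0]+.028,h[1]-.0013,-.046)
b=draw(s,ms,[(up,p),(DOCK,(.6048,-.1763,-.046))],4,(215,140,100,65))
t=draw(im,m,[(up,p),(DOCK,(.6048,-.1763,-.046))],4,(240,140,100,75))
cv2.imwrite("pics/over.png",np.vstack([b,t]))
for n in("dish_insert","dish_insert_grip","dish_insert_tongue","dock_seat"): print(n,[np.round(d["centre"],4).tolist() for d in robot.spot_point(n,"side")[:1]])
```

```text
[ 0.55142982 -0.17453461  0.23956313] [-3.14092248e+00 -1.80121803e-04  1.52463559e+00]
dish_insert [[0.5777, -0.1784, 0.0256]]
dish_insert_grip [[0.5461, -0.1767, 0.0567]]
dish_insert_tongue [[0.6189, -0.1791, 0.0232]]
dock_seat [[0.6045, -0.1787, 0.0075]]
```

View pics/over.png

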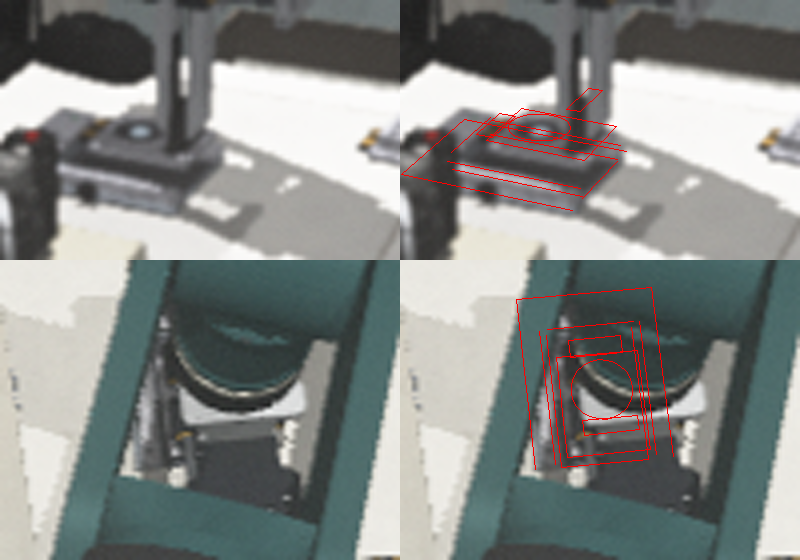

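Emit:
play_rows --translation '[[0, 0, 0.15], [0, 0, 0.1], [0, 0, 0.1], [0, 0, 0.05], [0, 0, 0.05], [0, 0, 0], [0, 0, 0]]' --twist '[[0, 0, 0], [0, 0, 0], [0, 0, 0], [0, 0, 0], [0, 0, 0], [0, 0, 0], [0, 0, 0]]' --gripper '[-1, -1, -1, -1, -1, -1, -1]'

```text
time: 8.15
tool_pos: [0.5519, -0.1745, 0.2219]
ee_rot: [-3.142, -0.0, 1.525]
wrist_force: [-0.1, 1.3, -2.5]
width: 0.0097
finger_force: 30.0
```

Emit:
play_rows --translation '[[0, 0, 0.025], [0, 0, 0.025], [0, 0, 0], [0, 0, 0]]' --twist '[[0, 0, 0], [0, 0, 0], [0, 0, 0], [0, 0, 0]]' --gripper '[-1, -1, -1, -1]'

```text
time: 8.55
tool_pos: [0.5519, -0.1745, 0.2199]
ee_rot: [3.141, -0.0, 1.525]
wrist_force: [0.1, 1.6, -2.9]
width: 0.0099
finger_force: 29.9
```

Emit:
play_rows --translation '[[0, 0, 0.025], [0, 0, 0], [0, 0, 0]]' --twist '[[0, 0, 0], [0, 0, 0], [0, 0, 0]]' --gripper '[-1, -1, -1]'

```text
time: 8.85
tool_pos: [0.5519, -0.1745, 0.2195]
ee_rot: [3.141, -0.0, 1.525]
wrist_force: [-2.2, 2.7, 1.7]
width: 0.0097
finger_force: 30.0
```

Emit:
play_rows --translation '[[0.02, 0, 0], [0, 0, 0], [0, 0.1, 0], [0, 0.1, 0], [0, 0.1, 0], [0, 0, 0], [0, 0, 0]]' --twist '[[0, 0, 0], [0, 0, 0], [0, 0, 0], [0, 0, 0], [0, 0, 0], [0, 0, 0], [0, 0, 0]]' --gripper '[-1, -1, -1, -1, -1, -1, -1]'

```text
time: 9.55
tool_pos: [0.5647, -0.1746, 0.2195]
ee_rot: [3.139, 0.001, 1.525]
wrist_force: [1.6, -0.5, 5.4]
width: 0.0095
finger_force: 30.0
```

Emit:
play_rows --translation '[[0, 0.08, 0], [0, 0.08, 0], [0, 0.04, 0], [0, 0, 0]]' --twist '[[0, 0, 0], [0, 0, 0], [0, 0, 0], [0, 0, 0]]' --gripper '[-1, -1, -1, -1]'

```text
time: 9.95
tool_pos: [0.5719, -0.1748, 0.2195]
ee_rot: [-3.141, 0.0, 1.525]
wrist_force: [-2.3, 0.1, 6.5]
width: 0.0097
finger_force: 30.0
```

Emit:
play_rows --translation '[[0, 0.03, 0], [0, 0, 0], [0, 0, 0]]' --twist '[[0, 0, 0], [0, 0, 0], [0, 0, 0]]' --gripper '[-1, -1, -1]'

```text
time: 10.25
tool_pos: [0.5724, -0.1749, 0.2195]
ee_rot: [-3.139, 0.0, 1.525]
wrist_force: [-5.4, 0.0, 8.1]
width: 0.0099
finger_force: 30.0
```

Emit:
play_rows --translation '[[0, 0.03, 0], [0, 0, 0], [0, 0, 0]]' --twist '[[0, 0, 0], [0, 0, 0], [0, 0, 0]]' --gripper '[-1, -1, -1]'

```text
time: 10.55
tool_pos: [0.5731, -0.1749, 0.2195]
ee_rot: [-3.137, 0.0, 1.525]
wrist_force: [-6.5, 1.0, 9.0]
width: 0.0098
finger_force: 30.0
```

Emit:
play_rows --translation '[[0, 0.03, 0], [0, 0, 0], [0, 0, 0]]' --twist '[[0, 0, 0], [0, 0, 0], [0, 0, 0]]' --gripper '[-1, -1, -1]'

```text
time: 10.85
tool_pos: [0.5741, -0.1749, 0.2195]
ee_rot: [-3.136, 0.0, 1.525]
wrist_force: [-8.5, 0.2, 10.5]
width: 0.0097
finger_force: 30.0
```

Emit:
play_rows --translation '[[0, 0.03, 0], [0, 0, 0], [0, 0, 0]]' --twist '[[0, 0, 0], [0, 0, 0], [0, 0, 0]]' --gripper '[-1, -1, -1]'

```text
time: 11.15
tool_pos: [0.5751, -0.175, 0.2194]
ee_rot: [-3.135, 0.0, 1.525]
wrist_force: [-9.8, 0.7, 10.8]
width: 0.0095
finger_force: 30.0
```

Emit:
play_rows --translation '[[0, 0.03, 0], [0, 0, 0], [0, 0, 0]]' --twist '[[0, 0, 0], [0, 0, 0], [0, 0, 0]]' --gripper '[-1, -1, -1]'

```text
time: 11.45
tool_pos: [0.576, -0.175, 0.2194]
ee_rot: [-3.134, -0.0, 1.525]
wrist_force: [-10.6, 1.1, 11.0]
width: 0.0098
finger_force: 30.0
```

Emit:
play_rows --translation '[[0, 0.03, 0], [0, 0, 0], [0, 0, 0]]' --twist '[[0, 0, 0], [0, 0, 0], [0, 0, 0]]' --gripper '[-1, -1, -1]'

```text
time: 11.75
tool_pos: [0.577, -0.1751, 0.2195]
ee_rot: [-3.134, -0.0, 1.525]
wrist_force: [-12.0, 1.0, 11.8]
width: 0.0097
finger_force: 30.0
```

Emit:
play_rows --translation '[[0, 0.03, 0], [0, 0, 0], [0, 0, 0]]' --twist '[[0, 0, 0], [0, 0, 0], [0, 0, 0]]' --gripper '[-1, -1, -1]'

```text
time: 12.05
tool_pos: [0.5776, -0.1751, 0.2194]
ee_rot: [-3.131, -0.0, 1.525]
wrist_force: [-14.2, 1.2, 13.5]
width: 0.0098
finger_force: 30.1
```

Emit:
play_rows --translation '[[0, 0.03, 0], [0, 0, 0], [0, 0, 0]]' --twist '[[0, 0, 0], [0, 0, 0], [0, 0, 0]]' --gripper '[-1, -1, -1]'

```text
time: 12.35
tool_pos: [0.5782, -0.175, 0.2194]
ee_rot: [-3.128, -0.001, 1.525]
wrist_force: [-16.7, 1.4, 16.1]
width: 0.0097
finger_force: 30.1
```

Emit:
play_rows --translation '[[0, 0.03, 0], [0, 0, 0], [0, 0, 0]]' --twist '[[0, 0, 0], [0, 0, 0], [0, 0, 0]]' --gripper '[-1, -1, -1]'

```text
time: 12.65
tool_pos: [0.5787, -0.1751, 0.2193]
ee_rot: [-3.125, -0.001, 1.525]
wrist_force: [-20.8, 1.5, 18.4]
width: 0.0098
finger_force: 30.1
```

Emit:
play_rows --translation '[[0, 0, 0], [0, 0, 0], [0, 0, 0], [0, 0, 0], [0, 0, 0]]' --twist '[[0, 0, 0], [0, 0, 0], [0, 0, 0], [0, 0, 0], [0, 0, 0]]' --gripper '[-1, -1, -1, -1, -1]'

```text
time: 13.15
tool_pos: [0.5787, -0.1751, 0.2194]
ee_rot: [-3.125, -0.001, 1.525]
wrist_force: [-20.5, 1.8, 18.3]
width: 0.0099
finger_force: 30.1
```

Run:
```python
from fit import *
s=robot.snapshot("side")
cv2.imwrite("pics/home.png",cv2.resize(s[140:205,205:305,::-1],None,fx=7,fy=7,interpolation=2))
o=robot.get_obs();print(o["tool_pos"],o["ee_rot"],o["wrist_force"])
```

```text
[ 0.57869461 -0.17509224  0.21932607] [-3.12546060e+00 -8.27220190e-04  1.52464078e+00] [-20.5272965    2.35687452  17.29579862]
```

View pics/home.png

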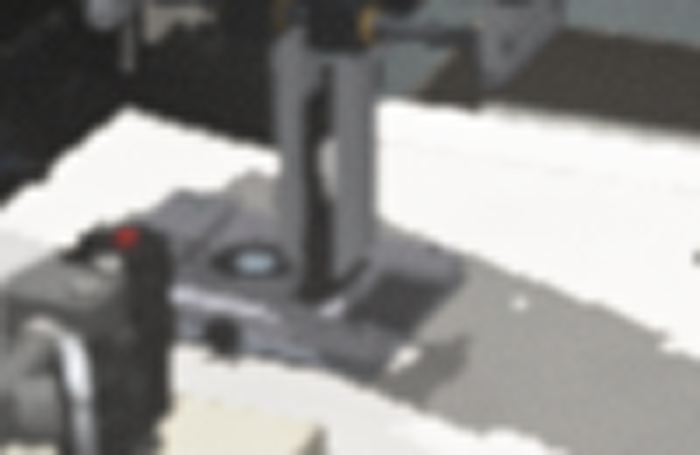

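The picture shows the plate against the cross block, with the tongue hidden under the lip, the well up at about (250,262), and the fingers still on the grip. The force readings agree: the pins pressed back over about 4 mm, then it hit a hard stop.

```bash
python3 -c "
from bench import robot
print(robot.close_job())"
```

```text
the job is handed in; nothing more can be done
None
```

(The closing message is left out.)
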